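# Empty the tilting parts pot and lock it upright

### The job

Tip the hinged steel pot over forwards (the big black ball on its lever is there for that) until all five aluminium spacers have dropped into the blue bin below it, then swing the pot fully back upright. Once it is upright, turn the lock collar's lever on the left of the hinge all the way over to its locked mark at the front. Leave the bin and the other things on the bench where they are.

Things in the scene. Friction and masses are not known exactly. Their poses are not given: they have to be found in the camera images.
- cradle: fixed grey cradle: two posts (36 x 12 mm, 202 mm high, at y = -108 and +108 mm) on feet 240 mm long. Origin on the table midway between the posts; x points the way the pot tips (away from the robot, turned up to 0.45 rad), y left, z up. The pot's hinge axis is parallel to y through (0, 0, 170 mm).
- pot (a joint): tilt of the open steel pot (100 mm deep, 104 mm diameter at the foot, 124 at the rim, hinged 60 mm above its underside, stiff: stays where it is left). 0 = upright (stop); grows as the mouth tips to cradle +x; 2.3 rad = mouth well down (stop). The spacers slide out at about 2.0 to 2.3.
- pot_ball (a point): centre of the 40 mm black ball on the pot's thin lever, 125 mm from the hinge axis, at cradle y = 0. At joint value q: cradle x = -125 sin(63 deg - q), z = 170 + 125 cos(63 deg - q) mm: at the back when upright, swinging over the top to the front. Gripped at its sides (along cradle y) it can turn between the fingers. The point's axes are the pot's (z out of the mouth).
- lamp (a point): centre of the underside of the fixed lamp bar above the front of the bin; the bar is 34 x 200 x 26 mm (cradle x, y, z), its underside 343 mm above the table, its centre at cradle x = 128, y = -50, on a thin post at (128, -150). To hold the ball of the tipped pot, the gripper must lean back to cradle -x by about 25 to 50 degrees (fingers pointing down and forward) to clear it
- pot_mouth (a point): centre of the pot's rim, 40 mm from the hinge axis along the pot's z
- lock (a joint): turn of the aluminium lock collar (44 mm diameter, on the hinge axis outside the left post, at cradle y = 130 mm) and its lever. 0 = lever leans back 40 degrees from vertical (to cradle -x), loose; grows as it turns over to the front; 1.5 rad = stop, locked: lever along the mark plate, 46 degrees forward of vertical. Stays where left; 1 to 2 N at the knob turn it.
- lock_knob (a point): centre of the 28 mm black ball knob at the end of the lock lever (12 mm rod, in the plane y = 132 mm of the cradle), 85 mm from the hinge axis
- bin: loose blue stock bin 260 x 170 x 65 mm (length along its x), walls 4 mm, standing between the posts below the pot; origin at the centre of its underside, which lies about 47 mm ahead (cradle x) of the hinge axis
- spacer1_center (a point): centre of a plain aluminium spacer, a cylinder 32 mm in diameter and 30 mm long; one of five that start in the pot
- spacer2_center (a point): centre of a plain aluminium spacer, a cylinder 32 mm in diameter and 30 mm long; one of five that start in the pot
- spacer3_center (a point): centre of a plain aluminium spacer, a cylinder 32 mm in diameter and 30 mm long; one of five that start in the pot
- spacer4_center (a point): centre of a plain aluminium spacer, a cylinder 32 mm in diameter and 30 mm long; one of five that start in the pot
- spacer5_center (a point): centre of a plain aluminium spacer, a cylinder 32 mm in diameter and 30 mm long; one of five that start in the pot
- tape: roll of green tape standing flat, 90 mm outside, 48 mm high; a bystander, to be left where it is; origin at its underside
- bottle: clear bottle, 56 mm diameter, 150 mm high; a bystander, to be left where it is; origin at its underside
- carton: small cardboard carton 110 x 80 x 70 mm; a bystander, to be left where it is; origin at its underside
- screwdriver: screwdriver lying flat; a bystander, to be left where it is; origin at its underside

How it is judged:
By the outcome, as a careful person would: the job done as asked, in the order asked, and still so for the second after the job is handed in, with the robot touching nothing.
It also fails if it takes over 59 s, if anything falls off the work surface, if the arm or the gripper's body presses on something with over 40 N, if the wrist force passes 120 N, or if a joint passes its speed limit or range.

### The arm

A 6-joint arm with a two-finger parallel gripper is mounted at the origin on the work surface. World frame = base frame: x ahead of the robot, y to its left, z up, the work surface at z = 0. Lengths are in m, angles in rad, forces in N, time in s.
With the tool pointing down it reaches from about 0.275 to 0.725 m from the base axis. Payload 5.6 kg.
Tool frame: the origin (TCP) lies midway between the tips of the shut fingers; the grasp point (between the pads) lies 19 mm behind it (r.grasp_offset is the z of the grasp point in the tool frame, in m); z points along the fingers, y is the line along which they close (so a half turn about z gives the same grasp; the last joint's range is limited). The gripper opens to 85 mm and grips with 20 to 120 N. Pads are 22 mm wide; open, the fingers measure 114 mm over their backs; the gripper's body (76 mm by 85 mm) begins 54 mm behind the grasp point. The pads swing forward as they close: fully open they stand 13 mm farther back than shut.
Start: joints at [-1.045, 0.255, 0.108, 0, -1.424, -0.285], TCP at [0.131, -0.534, 0.231] pointing down, gripper open.
Joint ranges: [-2.95, 2.95], [-1.21, 1.97], [-1.09, 1.5], [-2.87, 1.71], [-2.94, -0.07], [-3.05, 3.05]. Speed limits (rad/s): [2.57, 2.57, 3.14, 3.14, 3.14, 3.14].

### API

Orientations are given as a unit quaternion [w, x, y, z].
In Python, from plant import r gives the robot as it stands.
- The arm moves only by the tool send_rows, never from a script. Its argument "steps" is a list that holds one entry, the list of rows, each a list of 4 numbers: the shift along the world's x, y, z in cm, then the turn about the world's z in degrees. In form: [[[dx, dy, dz, spin], ...]]. A call has 1 to 10 rows; each row is the pose to reach, as a shift and turn from the pose commanded when the call began; what a row does not reach only later rows make up. A row lasts 1/8 s, in which the tool goes at most 62.5 mm and 10.7 degrees, less where a joint would pass 70% of its speed; a pose out of reach is approached as far as the arm can. A call with a gripper value outside its range is refused whole. "fingers" is the opening, from 0 (shut) to 1 (fully open), set as the call begins (left out, the last holds). The fingers move at their own pace and stop on an object; "squeeze" is the grip in N (left out, the last holds). Time passes only in rows, so rows that repeat a pose let the fingers close. It gives the time, the measured TCP pose, the force, the opening and the grip force at its end, in the units of the state.
- r.get_state(): the state, without advancing time (a new reading comes with each control period).
- r.get_image(name): name is "scene" or "side" or "wrist"; returns (picture, depth): 384x512x3 uint8, blue, green, red; 384x512 float32, m along the optical axis (not along the pixel's ray), 0 where there is no reading.
- r.camera_info(name): a dict with "fx", "fy", "cx", "cy" (pixels), "dist" ([k1, k2, p1, p2, k3] as OpenCV has them; the pictures are not rectified), "eye" and "orientation" of the camera in the world; the wrist camera has in their place "T_tool_cam" (4x4, takes a point from camera to tool coordinates, whose origin is the TCP and whose axes are the flange's). Camera axes: x right, y up, looking along -z (the intrinsics and any distortion apply to the point x, -y, -z); pixel columns grow to the right and rows downward; lengths in m; the calibration is good to about 2 mm. A picture is of the moment at which its call begins: read the wrist's pose just before it. camera_info takes no time and is no camera call.
- r.close_job(): hands the job in; it is judged then, once.
The state is a dict: "clock": time; "joints": joint angles; "qd": joint speeds; "tau": joint torques, N m; "position": TCP position; "ee_rot": TCP orientation; "contact_force": force on the tool from outside, world axes, zero at the start; "moment": the same for the moment, N m; "opening": finger opening in m; "finger_force": force on a finger pad.
Only numpy, scipy, OpenCV 4.12 (cv2) and the standard library are available. Lean on these libraries where they do the work, as an engineer would, in place of code of your own. Each camera call takes 0.05 s, during which the arm holds its last target. There are 200 camera calls.

## Working session

There is one attempt and no reset: what is moved stays moved. The work goes in short steps, Python scripts to look and compute and a tool call to move; the robot and the scene stay as the last step left them, time stands still between calls to the robot, and variables do not carry over. Pictures are saved under pics/ and viewed, at most 10 in all, crops included, and the job is handed in when it is done.

Besides the shell and the picture viewer there is one more tool, called after "Emit:" in YAML: its name, and indented under it one key for each argument. send_rows: Moves the arm, as the interface text tells. Its arguments: {"type":"object","properties":{"steps":{"type":"array"},"fingers":{"type":"number"},"squeeze":{"type":"number"}},"required":["steps"]}

```bash
mkdir -p pics; cat > h.py <<'E'
import numpy as np, cv2
from plant import r
from scipy.spatial.transform import Rotation as R
def q2R(q): return R.from_quat([q[1],q[2],q[3],q[0]]).as_matrix()
def cloud(name):
    s=r.get_state(); im,d=r.get_image(name); c=r.camera_info(name)
    K=np.array([[c['fx'],0,c['cx']],[0,c['fy'],c['cy']],[0,0,1]]); D=np.array(c['dist'],float)
    v,u=np.mgrid[:d.shape[0],:d.shape[1]]
    n=cv2.undistortPoints(np.stack([u.ravel(),v.ravel()],1).astype(np.float64)[:,None],K,D)[:,0].reshape(d.shape+(2,))
    P=np.stack([n[...,0]*d,-n[...,1]*d,-d],-1)
    if 'eye' in c: W=P@q2R(c['orientation']).T+np.array(c['eye'])
    else:
        T=np.array(c['T_tool_cam']); P=P@T[:3,:3].T+T[:3,3]; W=P@q2R(s['ee_rot']).T+np.array(s['position'])
    W[d==0]=np.nan
    return im,W
E
python3 - <<'E'
from h import *
s=r.get_state(); print(s['ee_rot'],s['opening'],r.grasp_offset,s['clock'])
for n in('scene','side'):
    im,W=cloud(n); cv2.imwrite(f'pics/{n}0.png',im); np.savez(f'{n}0.npz',im=im,W=W); print(n,r.camera_info(n))
E
```

```text
[-1.37562325e-04 -1.20069809e-01  9.92765017e-01  9.18000423e-04] 0.08540657710371719 -0.0187 0.0
scene {'fx': 496.1850465967459, 'fy': 496.1850465967459, 'cx': 252.0610924078143, 'cy': 192.23553202346483, 'dist': array([-0.2011191,  0.       ,  0.       ,  0.       ,  0.       ]), 'eye': array([1.18379984, 0.01851286, 1.36457158]), 'orientation': array([0.69681706, 0.15457297, 0.14559916, 0.6850942 ])}
side {'fx': 434.3208221767745, 'fy': 434.3208221767745, 'cx': 253.45127322148397, 'cy': 194.46051071091787, 'dist': array([-0.127389,  0.      ,  0.      ,  0.      ,  0.      ]), 'eye': array([ 0.19009478, -0.83309645,  1.12351432]), 'orientation': array([ 0.8960079 ,  0.38130812, -0.08822095, -0.2097404 ])}
```

View pics/scene0.png

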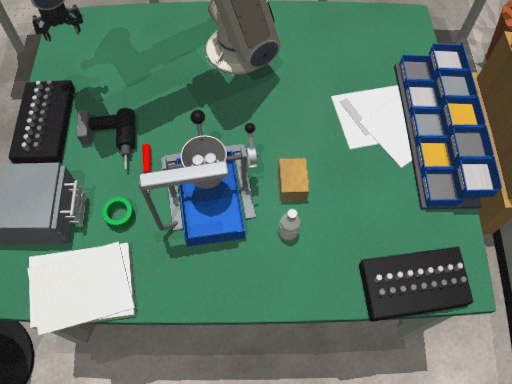

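View pics/side0.png

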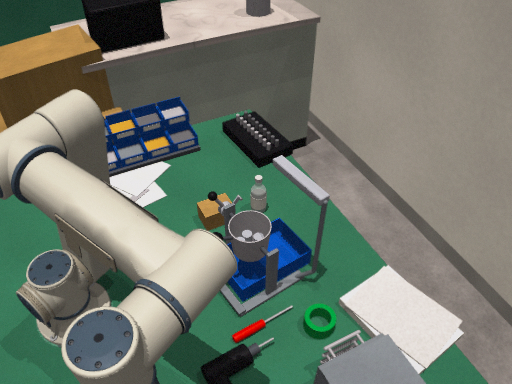

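The scene view shows the pot ball at about (198,116), the lock knob at (250,128), the pot mouth at (205,155) and the lamp bar from (143,183) to (226,174). The side view is partly blocked by the arm. Next I'll fit the cradle frame.

```bash
python3 - <<'E'
from h import *
from scipy.optimize import least_squares
Z=np.load('scene0.npz'); im,W=Z['im'],Z['W']
eye=r.camera_info('scene')['eye']
hsv=cv2.cvtColor(im,cv2.COLOR_BGR2HSV)
def sphere(u,v,w,rad):
    s=np.s_[v-w:v+w+1,u-w:u+w+1]; P=W[s].reshape(-1,3); m=(im[s].max(2).ravel()<70)
    P=P[m]; top=np.nanmax(P[:,2]); P=P[P[:,2]>top-rad*1.2]
    f=least_squares(lambda c:np.linalg.norm(P-c,axis=1)-rad,np.median(P,0)+(np.median(P,0)-eye)/np.linalg.norm(np.median(P,0)-eye)*rad,loss='soft_l1',f_scale=.002)
    return f.x,len(P),np.abs(f.fun).mean()
b=sphere(198,116,9,.02); k=sphere(250,128,7,.014); print(b,k)
# lamp bar: white, z ~ .369
X=W.reshape(-1,3)
v,u=np.mgrid[:384,:512]
m=(u>120)&(u<260)&(v>100)&(v<260)
L=W[m&(np.abs(W[...,2]-.369)<.008)]; 
rect=cv2.minAreaRect(L[:,:2].astype(np.float32)); print('lamp',len(L),np.median(L[:,2]),rect)
# blue bin rim
B=W[m&(hsv[...,0]>105)&(hsv[...,0]<125)&(hsv[...,1]>150)]
Rm=B[np.abs(B[:,2]-.065)<.006]; print('bin',len(Rm),cv2.minAreaRect(Rm[:,:2].astype(np.float32)))
Q=W[m&(np.abs(W[...,2]-.21)<.006)]; print('rim',len(Q),cv2.minAreaRect(Q[:,:2].astype(np.float32)))
# fit cradle (x0,y0,yaw)
def C(p,a): c,s=np.cos(p[2]),np.sin(p[2]); return np.array([p[0]+c*a[0]-s*a[1],p[1]+s*a[0]+c*a[1]])
bb=(-.125*np.sin(np.radians(63)),0); kk=(-.085*np.sin(np.radians(40)),.132)
lc=np.array(rect[0])
f=least_squares(lambda p:np.r_[C(p,bb)-b[0][:2],C(p,kk)-k[0][:2],C(p,(.128,-.05))-lc],[.5,0,0])
print('cradle',f.x,f.fun,'expect z',.17+.125*np.cos(np.radians(63)),.17+.085*np.cos(np.radians(40)))
E
```

```text
(array([ 0.43367171, -0.10651371,  0.22657611]), 141, np.float64(0.0016050032330417053)) (array([0.48547382, 0.03574964, 0.2439637 ]), 74, np.float64(0.0016565576101799067))
lamp 1239 0.36728620609519913 ((0.6804326772689819, -0.11786382645368576), (0.036487825214862823, 0.19997406005859375), 8.430485725402832)
bin 235 ((0.5916310548782349, -0.08267833292484283), (0.26428842544555664, 0.16873756051063538), 7.996155261993408)
rim 241 ((0.5529806613922119, -0.11450435221195221), (0.16765159368515015, 0.3295740783214569), 28.345800399780273)
cradle [ 0.54918512 -0.08840843  0.1254915 ] [ 5.01342431e-03  4.16521371e-03 -7.01743218e-03 -3.45778049e-05
  2.00400787e-03 -4.13063590e-03] expect z 0.22674881246744336 0.23511377766511316
```

Emit:
send_rows:
  steps:
    - [[2, 3, 5, -5], [5, 7, 10, -5], [9, 12.5, 12, -5], [13, 18, 12, -5], [17, 23.5, 12, -5], [21, 29, 12, -5], [24.5, 34, 12, -5], [27.5, 39, 12, -5], [29, 42.7, 12, -5], [29, 42.7, 12, -5]]
  fingers: 0.85
  squeeze: 35

```text
clock: 1.35
position: [0.4222, -0.1037, 0.3502]
ee_rot: [-0.001, -0.08, 0.997, 0.0]
contact_force: [0.0, -1.4, -0.0]
opening: 0.0723
finger_force: 0.0
```

```bash
python3 - <<'E'
from h import *
s=r.get_state(); print(s['position'],s['ee_rot'],s['opening'],s['clock'])
im,W=cloud('wrist'); cv2.imwrite('pics/w1.png',im); np.savez('w1.npz',im=im,W=W)
E
```

```text
[ 0.4222325  -0.10371026  0.3501757 ] [-1.03132200e-03 -7.95889562e-02  9.96827118e-01  4.80606921e-04] 0.07230140815612847 1.35
```

View pics/w1.png

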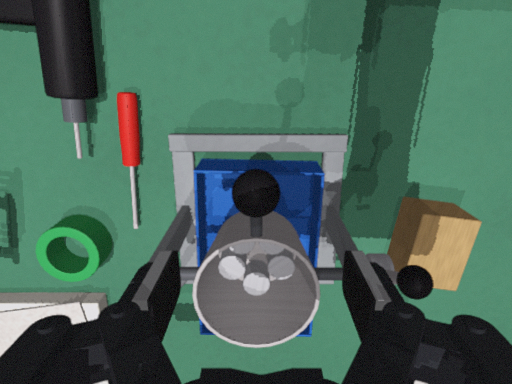

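The wrist view shows the ball at (256,193), the lock knob at (415,282) and the pot rim centred at about (257,290). I'll refine both spheres and the posts from it.

```bash
python3 - <<'E'
from h import *
from scipy.optimize import least_squares
Z=np.load('w1.npz'); im,W=Z['im'],Z['W']
for u,v,w,rad in((256,193,20,.02),(415,282,14,.014)):
    P=W[v-w:v+w+1,u-w:u+w+1].reshape(-1,3); P=P[P[:,2]>np.nanpercentile(P[:,2],95)-rad*.8]
    f=least_squares(lambda c:np.linalg.norm(P-c,axis=1)-rad,np.median(P,0)-[0,0,rad],loss='soft_l1',f_scale=.002); print(f.x,len(P),np.abs(f.fun).mean())
# rim
v,u=np.mgrid[:384,:512]; m=(u>180)&(u<335)&(v>225)&(v<360)
Q=W[m&(np.abs(W[...,2]-.21)<.004)]
f=least_squares(lambda c:np.hypot(*(Q[:,:2]-c[:2]).T)-c[2],[.545,-.09,.06],loss='soft_l1',f_scale=.002);print('rim',f.x,len(Q))
y=-2*np.arctan2(-.0796,.9968); print('toolyaw',np.degrees(y))
E
```

```text
[ 0.43313166 -0.10621795  0.22692785] 1544 0.0004139130148502628
[0.4831776  0.03487229 0.24515024] 724 0.0007155648175616484
rim [ 0.54181561 -0.08937658  0.05973836] 2025
toolyaw 9.131393446080839
```

Emit:
send_rows:
  steps:
    - [[1.1, -0.2, -4, 0], [1.1, -0.2, -9, 0], [1.1, -0.2, -13, 0], [1.1, -0.2, -14.6, 0], [1.1, -0.2, -14.6, 0], [1.1, -0.2, -14.6, 0]]

```text
clock: 2.15
position: [0.4325, -0.1099, 0.2064]
ee_rot: [0.001, -0.076, 0.997, -0.0]
contact_force: [-0.5, -0.8, 0.3]
opening: 0.0726
finger_force: 0.0
```

Emit:
send_rows:
  steps:
    - [[0.1, 0.4, -0.2, 0], [0.1, 0.4, -0.2, 0], [0.1, 0.4, -0.2, 0], [0.1, 0.4, -0.2, 0], [0.1, 0.4, -0.2, 0], [0.1, 0.4, -0.2, 0]]
  fingers: 0.3

```text
clock: 2.9
position: [0.4338, -0.1063, 0.2043]
ee_rot: [0.001, -0.077, 0.997, -0.001]
contact_force: [0.9, -5.0, 1.6]
opening: 0.0381
finger_force: 35.1
```

```bash
cat > arc.py <<'E'
import numpy as np
c0=np.array([.543,-.0893]); Y=np.radians(8.8)
def world(x,y,z): return np.array([c0[0]+np.cos(Y)*x-np.sin(Y)*y, c0[1]+np.sin(Y)*x+np.cos(Y)*y, z])
def ball(q): a=np.radians(63)-q; return world(-.125*np.sin(a),0,.17+.125*np.cos(a))
E
python3 -c "
from arc import *
for q in np.arange(0,1.55,.1): print(round(q,2),((ball(q)-ball(0))*100).round(1))"
```

```text
0.0 [0. 0. 0.]
0.1 [0.6 0.1 1.1]
0.2 [1.3 0.2 2.1]
0.3 [2.1 0.3 3. ]
0.4 [3.1 0.5 3.9]
0.5 [4.  0.6 4.6]
0.6 [5.1 0.8 5.3]
0.7 [6.2 1.  5.8]
0.8 [7.4 1.1 6.3]
0.9 [8.6 1.3 6.6]
1.0 [9.8 1.5 6.8]
1.1 [11.   1.7  6.8]
1.2 [12.2  1.9  6.8]
1.3 [13.5  2.1  6.6]
1.4 [14.7  2.3  6.3]
1.5 [15.8  2.4  5.8]
```

Emit:
send_rows:
  steps:
    - [[0.6, 0.1, 1.1, 0], [1.3, 0.2, 2.1, 0], [2.1, 0.3, 3.0, 0], [3.1, 0.5, 3.9, 0], [4.0, 0.6, 4.6, 0], [4.0, 0.6, 4.6, 0]]

```text
clock: 3.65
position: [0.473, -0.1001, 0.2494]
ee_rot: [-0.001, -0.077, 0.997, -0.001]
contact_force: [-0.1, -5.7, 0.1]
opening: 0.0382
finger_force: 36.1
```

Emit:
send_rows:
  steps:
    - [[1.1, 0.2, 0.7, 0], [2.2, 0.4, 1.2, 0], [3.4, 0.5, 1.7, 0], [4.6, 0.7, 2.0, 0], [5.8, 0.9, 2.2, 0], [7.0, 1.1, 2.2, 0], [8.2, 1.3, 2.2, 0], [9.5, 1.5, 2.0, 0], [10.7, 1.7, 1.7, 0], [10.7, 1.7, 1.7, 0]]

```text
clock: 4.9
position: [0.5804, -0.0813, 0.2651]
ee_rot: [-0.001, -0.077, 0.997, 0.001]
contact_force: [-0.6, 0.6, -1.7]
opening: 0.0254
finger_force: 0.0
```

```bash
python3 - <<'E'
from h import *
from arc import *
s=r.get_state(); print(s['position'])
im,W=cloud('scene')
# clearance: lamp rear edge vs gripper points in cradle frame, above z .33
P=(W[...,:2]-c0)@np.array([[np.cos(Y),-np.sin(Y)],[np.sin(Y),np.cos(Y)]])
m=(np.abs(P[...,0])<.25)&(np.abs(P[...,1])<.15)&(W[...,2]>.28)&(W[...,2]<.45)
g=m&(P[...,0]<.108)&(P[...,1]<.06)
for z in np.arange(.29,.45,.02):
    k=g&(np.abs(W[...,2]-z)<.01)
    if k.sum(): print(round(z,2),k.sum(),np.percentile(P[k][:,0],[2,98]).round(3),np.percentile(P[k][:,1],[2,98]).round(3))
cv2.imwrite('pics/s2.png',cv2.resize(im[60:260,100:320],None,fx=3,fy=3,interpolation=cv2.INTER_CUBIC)[:600,:660])
E
```

```text
[ 0.58040221 -0.08134949  0.26514599]
0.29 51 [0.024 0.053] [-0.022  0.028]
0.31 122 [0.032 0.054] [-0.041  0.046]
0.33 152 [0.028 0.058] [-0.049  0.054]
0.35 166 [0.041 0.058] [-0.062  0.059]
0.37 193 [0.029 0.06 ] [-0.062  0.059]
0.39 42 [0.041 0.078] [-0.037  0.039]
0.41 155 [0.049 0.078] [-0.033  0.038]
0.43 140 [0.056 0.078] [-0.031  0.035]
0.45 2 [0.071 0.077] [0.002 0.024]
```

View pics/s2.png

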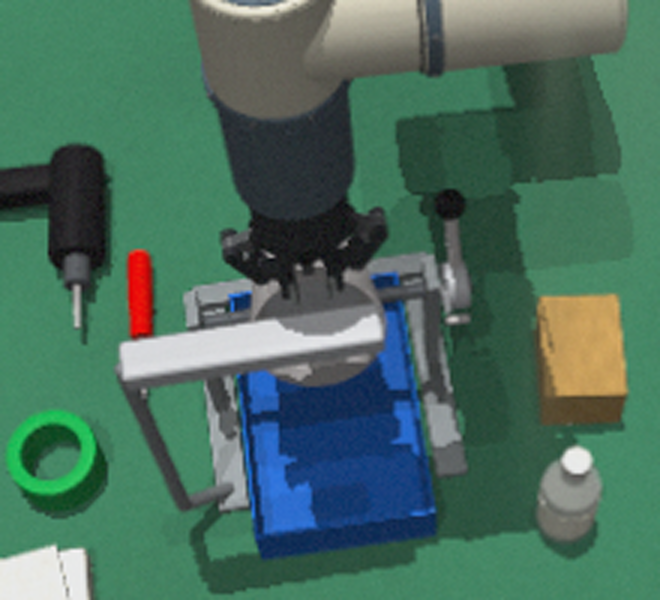

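The pot is tipped partway, but the ball has slipped out of the fingers: the opening is 25 mm with no grip force. I'll lift off and find where the ball is now.

Emit:
send_rows:
  steps:
    - [[0, 0, 4, 0], [0, 0, 8, 0], [-4, -0.6, 10, 0], [-8, -1.2, 10, 0], [-10, -1.5, 10, 0], [-10, -1.5, 10, 0]]
  fingers: 0

```text
clock: 5.7
position: [0.4788, -0.0972, 0.3676]
ee_rot: [0.001, -0.077, 0.997, 0.0]
contact_force: [0.3, -0.7, -0.9]
opening: -0.0001
finger_force: 0.0
```

```bash
cat >> h.py <<'E'
from arc import c0,Y
def cr(W): 
    P=W.copy(); P[...,:2]=(W[...,:2]-c0)@np.array([[np.cos(Y),-np.sin(Y)],[np.sin(Y),np.cos(Y)]]); return P
def findball(names=('wrist','scene'),rmin=.12):
    from scipy.optimize import least_squares
    for n in names:
        im,W=cloud(n); P=cr(W); rr=np.hypot(P[...,0],P[...,2]-.17)
        m=(im.max(2)<75)&(np.abs(P[...,1])<.022)&(rr>.103)&(rr<.148)&(P[...,2]>.18)
        Q=P[m]
        if len(Q)<30: print(n,'few',len(Q)); continue
        eyeP=None
        a=np.arctan2(-Q[:,0],Q[:,2]-.17)
        f=least_squares(lambda p:np.hypot(np.hypot(Q[:,0]+.125*np.sin(p[0]),Q[:,2]-.17-.125*np.cos(p[0])),Q[:,1])-.02,[np.median(a)],loss='soft_l1',f_scale=.002)
        print(n,len(Q),'q=',round(np.radians(63)-f.x[0],3),'res',np.abs(f.fun).mean().round(4))
    return im
E
python3 - <<'E'
from h import *
s=r.get_state(); print(s['position'],s['clock'])
findball()
im,W=cloud('wrist'); cv2.imwrite('pics/w3.png',im)
E
```

```text
[ 0.47881919 -0.09719613  0.36763314] 5.7
wrist few 0
scene 193 q= 1.154 res 0.0013
```

View pics/w3.png

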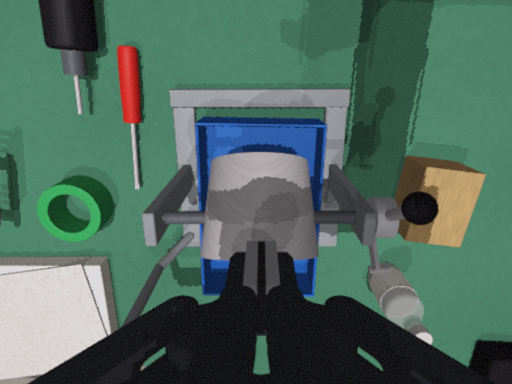

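The pot is at q≈1.15, measured from the scene camera. The wrist view shows it tipped with its wall facing up. Next I'll push from behind with shut fingers and compute that path.

```bash
python3 - <<'E'
from h import *
from arc import *
p=r.get_state()['position']
def tcp(q):
    f=q-np.radians(63); s,c=np.sin(f),np.cos(f)
    rr=np.interp(q,[1.2,1.7],[.09,.078])
    z=.17+rr*c+.005*s; x=min(.125*s-.02, rr*s-.005*c)-.011
    return x,z
for q in [1.0,1.1,1.2,1.3,1.4,1.5,1.6,1.7,1.8,1.9,2.0,2.1,2.2,2.3]:
    x,z=tcp(q); w=world(x,0,z); print(q,np.round([x,z],3),((w-p)*100).round(1))
E
```

```text
1.0 [-0.043  0.259] [  2.    0.1 -10.7]
1.1 [-0.031  0.26 ] [  3.2   0.3 -10.6]
1.2 [-0.018  0.26 ] [  4.4   0.5 -10.6]
1.3 [-0.006  0.257] [  5.7   0.7 -10.9]
1.4 [0.006 0.253] [  6.9   0.8 -11.3]
1.5 [0.017 0.248] [  7.9   1.  -11.8]
1.6 [0.023 0.243] [  8.6   1.1 -12.3]
1.7 [0.029 0.237] [  9.1   1.2 -12.9]
1.8 [0.035 0.233] [  9.8   1.3 -13.3]
1.9 [0.041 0.228] [ 10.4   1.4 -13.8]
2.0 [0.047 0.222] [ 10.9   1.5 -14.4]
2.1 [0.052 0.216] [ 11.4   1.6 -15. ]
2.2 [0.056 0.21 ] [ 11.8   1.6 -15.6]
2.3 [0.06  0.203] [ 12.2   1.7 -16.3]
```

Emit:
send_rows:
  steps:
    - [[1, 0.1, -5, 0], [1.2, 0.1, -10.6, 0], [2, 0.1, -10.6, 0], [3.2, 0.3, -10.6, 0], [4.4, 0.5, -10.6, 0], [5.7, 0.7, -10.9, 0], [6.9, 0.8, -11.3, 0], [7.9, 1.0, -11.8, 0], [8.6, 1.1, -12.3, 0], [9.1, 1.2, -12.9, 0]]

```text
clock: 7.1
position: [0.5724, -0.0853, 0.2381]
ee_rot: [0.001, -0.077, 0.997, -0.001]
contact_force: [-3.3, 0.3, 7.5]
opening: 0.0001
finger_force: 3.4
```

```bash
python3 - <<'E'
from h import *
s=r.get_state(); print(cr(np.array([s['position']])),s['contact_force'],s['clock'])
findball(('scene',))
E
```

```text
[[ 0.02970708 -0.00055084  0.23812055]] [-3.34079452  0.34111558  7.52746777] 7.1
scene 162 q= 1.516 res 0.0048
```

Emit:
send_rows:
  steps:
    - [[0.6, 0.1, -0.5, 0], [1.2, 0.2, -1.0, 0], [1.8, 0.3, -1.6, 0], [2.3, 0.4, -2.2, 0], [2.7, 0.4, -2.8, 0], [2.9, 0.5, -3.2, 0], [2.9, 0.5, -3.2, 0], [2.9, 0.5, -3.2, 0]]

```text
clock: 8.15
position: [0.6005, -0.0799, 0.205]
ee_rot: [0.0, -0.077, 0.997, 0.0]
contact_force: [1.1, 0.8, 2.4]
opening: -0.0
finger_force: 0.9
```

```bash
python3 - <<'E'
from h import *
s=r.get_state(); print(cr(np.array([s['position']])),s['contact_force'],s['clock'])
findball(('scene','side'))
im,W=cloud('scene'); im2,W2=cloud('side'); np.savez('t.npz',W=W,W2=W2,im=im,im2=im2)
a=cv2.resize(im[90:250,130:310],None,fx=2.2,fy=2.2); b=cv2.resize(im2[150:310,180:360],None,fx=2.2,fy=2.2)
cv2.imwrite('pics/s4.png',np.hstack([a,b]))
E
```

```text
[[0.05825213 0.0004812  0.2049883 ]] [1.06503587 0.76504057 2.37712034] 8.15
scene 191 q= 2.273 res 0.003
side 232 q= 1.647 res 0.0257
```

View pics/s4.png

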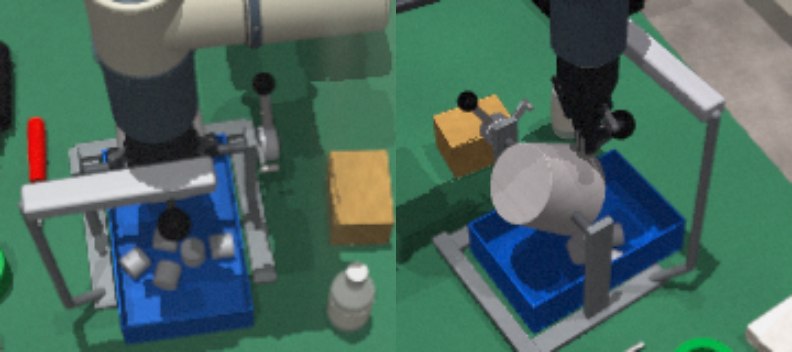

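The scene crop shows the ball at (173,222), which gives q≈2.27, and the spacers lying in the bin at (135,262), (168,275), (193,252), (222,245) and (165,240). Now I'll compute the return push on the foot-side wall.

```bash
python3 - <<'E'
from h import *
from arc import *
p=r.get_state()['position']
for q in [2.45,2.27,2.1,2.0,1.9,1.8,1.7,1.6,1.5,1.4,1.3,1.2,1.1,1.0,.9]:
    s,c=np.sin(q),np.cos(q); rw=.0535; zp=-.048
    x=zp*s-rw*c+np.interp(q,[1.2,1.57,2.0],[-.009,0,.011]); z=.17+zp*c+rw*s
    print(q,np.round([x,z],3),((world(x,0,z)-p)*100).round(1))
E
```

```text
2.45 [0.022 0.241] [-3.6 -0.6  3.6]
2.27 [0.009 0.242] [-4.9 -0.8  3.7]
2.1 [-0.003  0.24 ] [-6.1 -1.   3.5]
2.0 [-0.01   0.239] [-6.8 -1.1  3.4]
1.9 [-0.02   0.236] [-7.7 -1.2  3.1]
1.8 [-0.029  0.233] [-8.6 -1.4  2.8]
1.7 [-0.037  0.229] [-9.4 -1.5  2.4]
1.6 [-0.046  0.225] [-10.2  -1.6   2. ]
1.5 [-0.053  0.22 ] [-11.   -1.8   1.5]
1.4 [-0.061  0.215] [-11.7  -1.9   0.9]
1.3 [-0.067  0.209] [-12.4  -2.    0.4]
1.2 [-0.073  0.202] [-13.   -2.1  -0.3]
1.1 [-0.076  0.196] [-13.2  -2.1  -0.9]
1.0 [-0.078  0.189] [-13.5  -2.1  -1.6]
0.9 [-0.08   0.182] [-13.6  -2.2  -2.3]
```

Emit:
send_rows:
  steps:
    - [[-0.8, -0.1, 4, 0], [-2.5, -0.4, 6.5, 0], [-3.3, -0.5, 4.5, 0], [-4.3, -0.7, 3.8, 0], [-5.5, -0.9, 3.6, 0], [-6.8, -1.1, 3.4, 0], [-7.7, -1.2, 3.1, 0], [-8.6, -1.4, 2.8, 0], [-8.6, -1.4, 2.8, 0]]

```text
clock: 9.48
position: [0.5127, -0.0943, 0.2331]
ee_rot: [-0.001, -0.077, 0.997, 0.0]
contact_force: [-1.4, 0.3, 3.2]
opening: 0.0
finger_force: 1.6
```

```bash
python3 - <<'E'
from h import *
s=r.get_state(); print(cr(np.array([s['position']])),s['contact_force'],s['clock'])
findball(('scene',))
E
```

```text
[[-0.03073818 -0.00030701  0.23308462]] [-1.40539467  0.29808142  3.23457838] 9.475
scene 134 q= 0.895 res 0.0046
```

Emit:
send_rows:
  steps:
    - [[-0.8, -0.1, -0.4, 0], [-1.6, -0.2, -0.8, 0], [-2.4, -0.4, -1.3, 0], [-3.1, -0.5, -1.9, 0], [-3.8, -0.6, -2.4, 0], [-4.4, -0.7, -3.1, 0], [-4.6, -0.7, -3.7, 0], [-4.8, -0.7, -4.2, 0], [-4.8, -0.7, -4.2, 0]]

```text
clock: 10.65
position: [0.4652, -0.1012, 0.1903]
ee_rot: [-0.001, -0.077, 0.997, 0.0]
contact_force: [-1.9, -1.7, 0.9]
opening: 0.0002
finger_force: 1.1
```

```bash
python3 - <<'E'
from h import *
s=r.get_state(); print(cr(np.array([s['position']])),s['contact_force'],s['clock'])
findball(('scene','side','wrist'))
im,W=cloud('scene'); cv2.imwrite('pics/s5.png',cv2.resize(im[90:250,130:310],None,fx=2.5,fy=2.5))
E
```

```text
[[-7.87421756e-02  1.13320549e-04  1.90312581e-01]] [-1.86965964 -1.6649664   0.94022183] 10.65
scene 321 q= 1.02 res 0.0191
side 284 q= 0.828 res 0.0276
wrist 11856 q= 0.22 res 0.0047
```

View pics/s5.png

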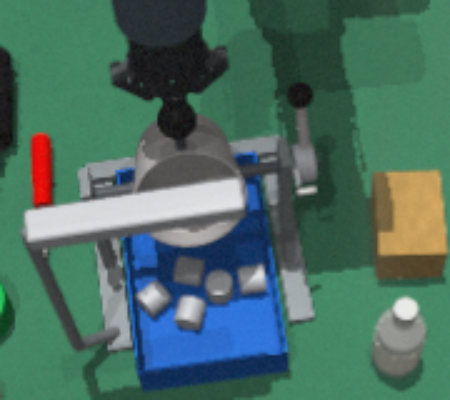

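The crop shows all five spacers in the bin at (152,297), (188,270), (190,313), (219,287) and (252,278), and the ball near the top at (178,118), so q≈1.0. Next I'll push the ball back from the front.

```bash
python3 - <<'E'
from h import *
from arc import *
p=r.get_state()['position']
for x,z in[(-.07,.34),(.04,.34),(.04,.285)]: print(((world(x,0,z)-p)*100).round(1))
for q in [1.1,1.0,.9,.8,.7,.6,.5,.4,.3,.2,.1,0,-.04]:
    a=np.radians(63)-q; s,c=np.sin(a),np.cos(a)
    x=-.125*s+.02*max(c,0)+.011; z=.17+.125*c+.02*s-np.interp(a,[.35,.9],[.012,0])
    print(q,np.round([x,z],3),((world(x,0,z)-p)*100).round(1))
E
```

```text
[ 0.8  0.1 14.9]
[11.7  1.8 14.9]
[11.7  1.8  9.4]
1.1 [0.031 0.283] [10.8  1.6  9.2]
1.0 [0.018 0.284] [9.5 1.4 9.4]
0.9 [0.006 0.284] [8.3 1.2 9.4]
0.8 [-0.007  0.283] [7.  1.  9.3]
0.7 [-0.019  0.282] [5.8 0.9 9.1]
0.6 [-0.031  0.281] [4.6 0.7 9. ]
0.5 [-0.043  0.278] [3.5 0.5 8.7]
0.4 [-0.054  0.274] [2.4 0.3 8.3]
0.3 [-0.065  0.269] [1.3 0.2 7.8]
0.2 [-0.074  0.263] [0.4 0.  7.3]
0.1 [-0.083  0.254] [-0.5 -0.1  6.4]
0 [-0.091  0.245] [-1.3 -0.2  5.4]
-0.04 [-0.094  0.24 ] [-1.6 -0.3  5. ]
```

Emit:
send_rows:
  steps:
    - [[-0.4, 0, 6, 0], [-0.4, 0, 12, 0], [3, 0.5, 15.5, 0], [9, 1.4, 15.5, 0], [12, 1.9, 15.3, 0], [12, 1.9, 12, 0], [12, 1.9, 9.3, 0], [10.8, 1.6, 9.3, 0], [9.5, 1.4, 9.4, 0], [8.3, 1.2, 9.4, 0]]

```text
clock: 12.1
position: [0.5491, -0.0892, 0.2873]
ee_rot: [0.002, -0.077, 0.997, 0.0]
contact_force: [2.5, 0.6, -0.0]
opening: 0.0002
finger_force: 0.9
```

Emit:
send_rows:
  steps:
    - [[-1.3, -0.2, -0.1, 0], [-2.5, -0.3, -0.3, 0], [-3.7, -0.5, -0.4, 0], [-4.8, -0.7, -0.7, 0], [-5.9, -0.9, -1.1, 0], [-7.0, -1.0, -1.6, 0], [-7.9, -1.2, -2.1, 0], [-8.8, -1.3, -3.0, 0], [-9.6, -1.4, -4.0, 0], [-9.6, -1.4, -4.0, 0]]

```text
clock: 13.35
position: [0.4518, -0.1034, 0.2447]
ee_rot: [-0.001, -0.077, 0.997, -0.0]
contact_force: [0.3, 0.3, 0.6]
opening: 0.0001
finger_force: 0.0
```

```bash
python3 - <<'E'
from h import *
s=r.get_state(); print(cr(np.array([s['position']])),s['contact_force'],s['clock'])
findball(('scene',))
im,W=cloud('scene'); cv2.imwrite('pics/s6.png',cv2.resize(im[90:250,130:310],None,fx=2.5,fy=2.5))
E
```

```text
[[-9.22768296e-02  5.33718278e-05  2.44677130e-01]] [0.32245431 0.27708678 0.63564788] 13.35
scene 145 q= 0.248 res 0.0093
```

View pics/s6.png

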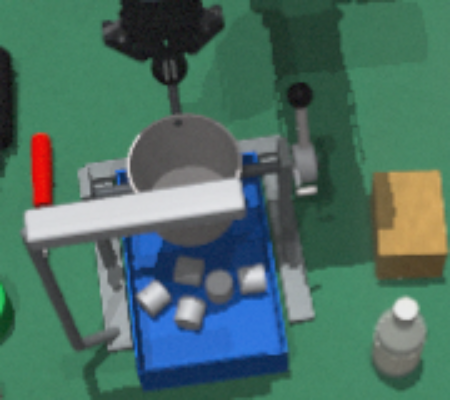

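The ball, at (170,66) in the crop, hasn't quite reached its upright spot, so a small tilt remains. I'll press it down from above.

Emit:
send_rows:
  steps:
    - [[0.3, 0, 4.5, 0], [-1.4, -0.2, 5, 0], [-1.4, -0.2, 3.5, 0], [-1.5, -0.2, 2.2, 0], [-1.7, -0.3, 1.2, 0], [-1.9, -0.3, 0.5, 0], [-2.0, -0.3, 0.1, 0], [-2.0, -0.3, 0, 0], [-2.0, -0.3, 0, 0]]

```text
clock: 14.58
position: [0.4332, -0.1062, 0.2465]
ee_rot: [0.001, -0.077, 0.997, -0.0]
contact_force: [-3.4, 2.6, 7.4]
opening: -0.0001
finger_force: 3.3
```

```bash
python3 - <<'E'
from h import *
s=r.get_state(); print(cr(np.array([s['position']])),s['contact_force'],s['clock'])
E
```

```text
[[-1.11083400e-01  6.80177537e-05  2.46548671e-01]] [-3.39032832  2.61827632  7.38561463] 14.575
```

Emit:
send_rows:
  steps:
    - [[0, 0, -0.2, 0], [0, 0, -0.4, 0], [0, 0, -0.5, 0], [0, 0, -0.5, 0]]

```text
clock: 15.08
position: [0.4333, -0.1064, 0.246]
ee_rot: [0.003, -0.077, 0.997, -0.001]
contact_force: [-14.9, 8.7, 32.0]
opening: -0.0001
finger_force: 16.0
```

Emit:
send_rows:
  steps:
    - [[0, 0, 5, 0], [0, 0, 9.5, 0], [-1.5, 0, 10.5, 0], [-1.5, 0, 10.5, 0]]

```text
clock: 15.58
position: [0.4178, -0.1061, 0.3458]
ee_rot: [0.001, -0.077, 0.997, 0.0]
contact_force: [0.8, -0.5, -0.4]
opening: 0.0
finger_force: 0.0
```

```bash
python3 - <<'E'
from h import *
from arc import *
from scipy.optimize import least_squares
s=r.get_state(); print(cr(np.array([s['position']])),s['contact_force'],s['clock'])
im,W=cloud('wrist'); P=cr(W); np.savez('w7.npz',im=im,W=W)
def fit(cx,cy,z0,rad,w):
    m=(im.max(2)<80)&(np.hypot(P[...,0]-cx,P[...,1]-cy)<w)&(P[...,2]>z0)
    Q=P[m]; f=least_squares(lambda c:np.linalg.norm(Q-c,axis=1)-rad,np.median(Q,0)-[0,0,rad],loss='soft_l1',f_scale=.002); print(f.x.round(4),len(Q),np.abs(f.fun).mean()); return f.x
b=fit(-.111,0,.22,.02,.03); print('q',np.radians(63)-np.arctan2(-b[0],b[2]-.17))
k=fit(-.04,.132,.235,.014,.03)
p=s['position']
print('pot interior min z',np.nanmin(P[...,2][np.hypot(P[...,0],P[...,1])<.035]),np.nanmax(P[...,2][np.hypot(P[...,0],P[...,1])<.03]))
print('lock angle fwd deg',np.degrees(np.arctan2(k[0],k[2]-.17)))
for a in [-45,-35,-28,-20,-10,0,10,20,30,40,46,50]:
    t=np.radians(a); x=.085*np.sin(t)-(.014*np.cos(t)+.011); z=.17+.085*np.cos(t)+.014*np.sin(t)-np.interp(a,[0,35],[.012,0])
    print(a,np.round([x,z],3),((world(x,.132,z)-p)*100).round(1))
E
```

```text
[[-0.12627358  0.00257881  0.34584437]] [ 0.76874796 -0.51997157 -0.42701995] 15.575
[-0.1256 -0.0058  0.3817] 9787 0.02947370365294709
q 0.5639586209653489
[-0.0402  0.1319  0.2451] 991 0.0004401179652119005
pot interior min z 0.0024158656214763874 0.11701339893602627
lock angle fwd deg -28.167205745468827
-45 [-0.081  0.208] [  2.5  13.5 -13.8]
-35 [-0.071  0.22 ] [  3.5  13.6 -12.6]
-28 [-0.063  0.226] [  4.2  13.8 -11.9]
-20 [-0.053  0.233] [  5.2  13.9 -11.3]
-10 [-0.04   0.239] [  6.6  14.1 -10.7]
0 [-0.025  0.243] [  8.   14.3 -10.3]
10 [-0.01   0.248] [ 9.5 14.6 -9.8]
20 [0.005 0.25 ] [11.  14.8 -9.6]
30 [0.019 0.249] [12.4 15.  -9.7]
40 [0.033 0.244] [ 13.8  15.2 -10.2]
46 [0.04  0.239] [ 14.5  15.3 -10.7]
50 [0.045 0.235] [ 15.   15.4 -11. ]
```

```bash
python3 - <<'E'
from h import *
from scipy.optimize import least_squares
Z=np.load('w7.npz'); im=Z['im']; P=cr(Z['W'])
m=(im.max(2)<80)&(np.hypot(P[...,0]+.111,P[...,1])<.03)&(P[...,2]>.215)&(P[...,2]<.26)
Q=P[m]; f=least_squares(lambda c:np.linalg.norm(Q-c,axis=1)-.02,[-.111,0,.227],loss='soft_l1',f_scale=.002); b=f.x
print(b,len(Q),np.abs(f.fun).mean(),'q',np.radians(63)-np.arctan2(-b[0],b[2]-.17))
E
```

```text
[-1.10953903e-01  1.07962073e-04  2.26955407e-01] 1907 0.0005567593391405482 q 0.0030117587133677848
```

Emit:
send_rows:
  steps:
    - [[1, 5, 0, 0], [2, 10, 0, 0], [2.5, 13.5, -3, 0], [2.5, 13.5, -8, 0], [2.5, 13.5, -11.5, 0], [3.5, 13.6, -11.9, 0], [4.2, 13.8, -11.9, 0], [5.2, 13.9, -11.3, 0], [6.6, 14.1, -10.7, 0], [8, 14.3, -10.3, 0]]

```text
clock: 16.88
position: [0.4997, 0.0371, 0.2439]
ee_rot: [0.001, -0.077, 0.997, 0.0]
contact_force: [-0.5, 0.3, -1.4]
opening: -0.0001
finger_force: 0.6
```

Emit:
send_rows:
  steps:
    - [[1.5, 0.3, 0.5, 0], [3, 0.5, 0.7, 0], [4.4, 0.7, 0.6, 0], [5.8, 0.9, 0.1, 0], [6.5, 1.0, -0.4, 0], [6.8, 1.1, -0.6, 0], [6.8, 1.1, -0.6, 0]]

```text
clock: 17.75
position: [0.565, 0.0472, 0.2374]
ee_rot: [-0.001, -0.077, 0.997, -0.001]
contact_force: [-7.1, -1.2, 7.6]
opening: -0.0
finger_force: 5.3
```

```bash
cat >> h.py <<'E'
def knob():
    from scipy.optimize import least_squares
    im,W=cloud('scene'); P=cr(W)
    m=(im.max(2)<70)&(np.abs(P[...,1]-.132)<.018)&(P[...,2]>.21)&(P[...,2]<.27)&(np.abs(P[...,0]-.061)<.03)
    Q=P[m]; f=least_squares(lambda c:np.linalg.norm(Q-c,axis=1)-.014,[.061,.132,.229],loss='soft_l1',f_scale=.002); k=f.x
    print('knob',k.round(4),len(Q),np.abs(f.fun).mean().round(4),np.degrees(np.arctan2(k[0],k[2]-.17)))
E
python3 - <<'E'
from h import *
s=r.get_state(); print(cr(np.array([s['position']])),s['contact_force'],s['clock']); knob()
E
```

```text
[[0.04266536 0.13147862 0.23743265]] [-7.08211705 -1.22468435  7.61829985] 17.75
knob [0.064  0.1305 0.2484] 115 0.0046 39.220449940350285
```

Emit:
send_rows:
  steps:
    - [[0.2, 0, -0.2, 0], [0.4, 0.1, -0.4, 0], [0.4, 0.1, -0.4, 0]]

```text
clock: 18.18
position: [0.5658, 0.0471, 0.2367]
ee_rot: [-0.002, -0.077, 0.997, -0.001]
contact_force: [-24.8, -0.8, 27.1]
opening: -0.0002
finger_force: 18.4
```

Emit:
send_rows:
  steps:
    - [[-1.5, -0.2, 2, 0], [-6, -1, 7, 0], [-12, -2, 11, 0], [-17, -3, 11, 0], [-17, -3, 11, 0], [-17, -3, 11, 0]]

```text
clock: 18.92
position: [0.4001, 0.019, 0.3424]
ee_rot: [0.001, -0.077, 0.997, 0.0]
contact_force: [0.8, 0.4, 0.0]
opening: 0.0003
finger_force: 0.0
```

```bash
python3 - <<'E'
from h import *
s=r.get_state(); print(cr(np.array([s['position']])),s['contact_force'],s['clock']); knob()
from scipy.optimize import least_squares
im,W=cloud('wrist'); P=cr(W)
for c,rad in(((-.111,0,.227),.02),((.061,.132,.229),.014)):
    m=(im.max(2)<80)&(np.linalg.norm(P-np.array(c),axis=-1)<rad*1.6); Q=P[m]
    if len(Q)>50:
        f=least_squares(lambda k:np.linalg.norm(Q-k,axis=1)-rad,c,loss='soft_l1',f_scale=.002); print(f.x.round(4),len(Q),np.abs(f.fun).mean(),np.degrees(np.arctan2(f.x[0],f.x[2]-.17)))
im,W=cloud('scene'); cv2.imwrite('pics/s8.png',cv2.resize(im[90:250,130:310],None,fx=2.5,fy=2.5))
E
```

```text
[[-0.12464429  0.12890004  0.34243978]] [0.81204986 0.35883088 0.03638315] 18.925
knob [0.064  0.1325 0.2277] 91 0.0012 47.95713439744268
[-0.1108 -0.0003  0.2272] 2202 0.0005889147816809459 -62.679490293259306
[0.0612 0.1323 0.2294] 262 0.0005589375051171584 45.84515687279335
```

View pics/s8.png

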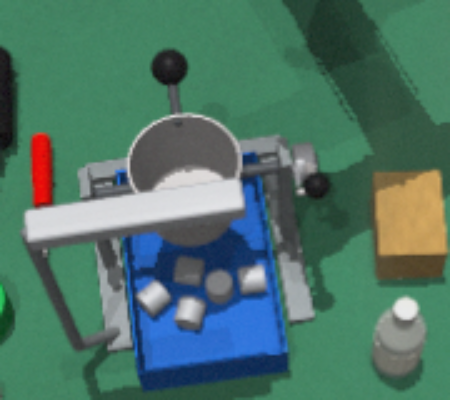

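The last view shows the pot upright with its ball at (170,66), the lock knob forward at (317,185), and five spacers in the bin. The measured angles agree, with the pot at 0.006 rad and the lock at its 46° stop, so I'll hand in.

```bash
python3 -c "
from plant import r
print(r.close_job())"
```

```text
the job is handed in; nothing more can be done
None
```

All five spacers are in the bin, the pot is back upright against its stop (measured 0.006 rad), the lock lever is at its locked stop, and the job was handed in at about 19 s.

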